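Find the rocking terminal cover and press it home

TASK

One of the four grey terminal covers on the inverter is not pushed home: it rocks when it is pressed near one end of its length. With the fingertips, press the covers lightly near an end until you find the one that rocks, then press that cover firmly in its middle until it sits fully home and level like the others, and finish still pressing it down, so that its screws can be driven. Lift nothing, and leave the screw pot, screwdriver, cutters and tape where they are.

Things in the scene. Friction and masses are not known exactly. Their poses are not given: they have to be found in the camera images.
- inverter: The inverter, fixed to the bench, 262 x 310 mm: orange finned heatsink, blue-filmed chassis nearer the robot, black terminal block on the far side. Origin on the bench (z = 0) under the middle of the row of four covers; y axis along the row (to the left at yaw 0), x axis across it, away from the chassis. The covers' places are at x = 0, y = +105, +35, -35, -105 mm (covers 1 to 4).
- terminal_block (a point): Middle of the row, 85 mm above the bench, at the level of the pocket floors. Each cover lies in its own pocket, with walls 8 mm high (to 93 mm), 1 mm clear of the cover all round. Copper lugs with bolts stick out of the block's far side, at x = 50 to 81 mm from here, up to 83 mm above the bench.
- chassis_top (a point): Middle of the chassis' blue top, 112 mm above the bench; the chassis reaches 70 mm either way in x and 155 mm in y from here, so it ends 60 mm from the middle line of the covers. The screw pot stands on it.
- cover_1: Terminal cover 1, leftmost (+y) seen from the robot: grey plastic plate 84 mm (its x, across the row) x 56 mm (its y) x 12 mm, 90 to 140 g, origin at the centre of its underside, z up; a disc marks the middle of its top. Home, as three of the four are, it lies flat on its pocket floor, top 97 mm above the bench, and does not give.
- cover_2: Terminal cover 2, second from the left, made like cover 1. Any one of the four may be the loose one. That one lies level on the flat end (16 mm across) of a hidden stem under its middle, 3.5 to 4.5 mm too high: a light touch on its middle meets it that much above a seated one.
- cover_3: Terminal cover 3, third from the left, made like cover 1. Whichever cover is loose rocks when pressed lightly (under 1 N) 25 to 34 mm from its middle along its x: that end goes down to the pocket floor and the other rises by 5 to 7 mm. A tip pressing 30 mm out then stops some 1.5 to 2.5 mm above where a seated cover stops it. Let go, it falls level.
- cover_4: Terminal cover 4, rightmost (-y), made like cover 1. Whichever cover is loose goes home only when pressed firmly near its middle: about 13 N pushes its stem in, 18 N is ample, and it then stays home. Trial presses near an end should stay under 10 N, for some 18 N there can push the stem in too.
- screw_pot: White plastic pot of screws, 54 mm across, 26 mm high, origin at the centre of its underside, loose on top of the chassis (111 mm above the bench). Leave alone.
- screwdriver: Screwdriver lying on the bench to the right, yellow handle 100 x 29 mm and steel shank 120 mm, origin on the bench at the joint of handle and shank, shank along its x. Leave alone.
- cutters: Yellow-handled wire cutters lying on the bench to the left, 180 x 70 x 16 mm, origin on the bench at the pivot, jaws along its x. Leave alone.
- tape_roll: Roll of white tape lying flat, 90 mm across, 19 mm high, origin at the centre of its underside, on the bench at the far left. Leave alone.
Mind the look-alikes: they are no part of the job. What is shaped like the cover_4 but pink or red is not meant.

How it is judged (in metres and radians):
On the way:
1. the loose cover has been pressed near an end and has rocked under the fingertips (((angle between cover_1's own z axis and vertical above 0.05 rad and contact force between the fingers and cover_1 above 0.15 N) or (angle between cover_2's own z axis and vertical above 0.05 rad and contact force between the fingers and cover_2 above 0.15 N) or (angle between cover_3's own z axis and vertical above 0.05 rad and contact force between the fingers and cover_3 above 0.15 N) or (angle between cover_4's own z axis and vertical above 0.05 rad and contact force between the fingers and cover_4 above 0.15 N))), for 0.1 s.
At the end, for the whole second after the job is handed in: All four covers lie home on their pocket floors (underside centre within 1.3 mm of the floor, level within 0.03 rad), and the fingers press with more than 1 N on the cover that was loose (it came down by more than 2.5 mm) and on no other cover (z of each of cover_1, cover_2, cover_3, cover_4 in the frame of inverter below 0.0863 m and angle between each of cover_1, cover_2, cover_3, cover_4's own z axis and vertical below 0.03 rad and ((distance of cover_1 from where it was at the start of the episode above 0.0025 m and contact force between the fingers and cover_1 above 1 N and linear speed of cover_1 below 0.01 m/s and contact force between the fingers and cover_2 below 0.3 N and contact force between the fingers and cover_3 below 0.3 N and contact force between the fingers and cover_4 below 0.3 N) or (distance of cover_2 from where it was at the start of the episode above 0.0025 m and contact force between the fingers and cover_2 above 1 N and linear speed of cover_2 below 0.01 m/s and contact force between the fingers and cover_1 below 0.3 N and contact force between the fingers and cover_3 below 0.3 N and contact force between the fingers and cover_4 below 0.3 N) or (distance of cover_3 from where it was at the start of the episode above 0.0025 m and contact force between the fingers and cover_3 above 1 N and linear speed of cover_3 below 0.01 m/s and contact force between the fingers and cover_1 below 0.3 N and contact force between the fingers and cover_2 below 0.3 N and contact force between the fingers and cover_4 below 0.3 N) or (distance of cover_4 from where it was at the start of the episode above 0.0025 m and contact force between the fingers and cover_4 above 1 N and linear speed of cover_4 below 0.01 m/s and contact force between the fingers and cover_1 below 0.3 N and contact force between the fingers and cover_2 below 0.3 N and contact force between the fingers and cover_3 below 0.3 N))); the arm keeps its last pose, push and grip.
It fails at once if a cover is lifted out of its pocket (z of any of cover_1, cover_2, cover_3, cover_4 in the frame of inverter above 0.099 m).
It fails at once if a cover is tipped up by more than about 26 degrees (angle between any of cover_1, cover_2, cover_3, cover_4's own z axis and vertical above 0.45 rad).
It fails at once if the screw pot, screwdriver, cutters or tape is moved by more than 30 mm (distance of any of screw_pot, screwdriver, cutters, tape_roll from where it was at the start of the episode above 0.03 m).
It also fails if it takes over 51 s, if anything falls off the work surface, if the arm or the gripper's body presses on something with over 40 N, if the wrist force passes 120 N, or if a joint passes its speed limit or range.

ROBOT

A 6-joint arm with a two-finger parallel gripper is mounted at the origin on the work surface. World frame = base frame: x ahead of the robot, y to its left, z up, the work surface at z = 0. Lengths are in mm, angles in rad, forces in N, time in s.
With the tool pointing down it reaches from about 400 to 925 mm from the base axis. Payload 12.5 kg.
Tool frame: the origin (TCP) lies on the mounting face of the last link; the fingertips stand 190 mm ahead of it and the grasp point (between the pads) lies 171 mm ahead of it; z points along the fingers, y is the line along which they close (so a half turn about z gives the same grasp; the last joint's range is limited). The gripper opens to 95 mm and grips with 3 to 60 N. Pads are 20 mm wide; open, the fingers measure 119 mm over their backs; the gripper's body (75 mm by 180 mm) begins 59 mm behind the grasp point.
Start: joints at [-1.307, 0.491, 1.559, -0, 1.092, -0.106], TCP at [225.912, -582.742, 404.761] pointing down, gripper open.
Joint ranges: [-3.1, 3.1], [-0.84, 2.19], [0.05, 2.79], [-1.13, 4.28], [0.06, 2.93], [-2.69, 2.69]. Speed limits (rad/s): [2.22, 2.22, 2.79, 3.14, 3.14, 3.14].

INTERFACE

Orientations are given as [roll, pitch, yaw] about the fixed x, y, z axes, in that order (R = Rz(yaw) Ry(pitch) Rx(roll)).
In Python, from cell import env gives the robot as it stands.
- The arm moves only by the tool carry_out, never from a script. Its argument "series" is a list of rows, each a list of 5 numbers: the shift along the tool's x, y, z in m, then the turn about the tool's z in degrees, then the opening, from 0 (shut) to 1 (fully open). A call has 1 to 20 rows; each row is the pose to reach, as a shift and turn from the pose commanded when the call began, along the tool's axes at that moment; what a row does not reach only later rows make up. A row lasts 1/8 s, in which the tool goes at most 62.5 mm and 10.7 degrees, less where a joint would pass 70% of its speed; a pose out of reach is approached as far as the arm can. A call with a gripper value outside its range is refused whole. The fingers move at their own pace and stop on an object; the grip force is fixed at half the most. Time passes only in rows, so rows that repeat a pose let the fingers close. It gives the time, the measured TCP pose, the force, the opening and the grip force at its end, in the units of the state.
- env.state(): the state, without advancing time (a new reading comes with each control period).
- env.read_camera(name): name is "side" or "top" or "wrist"; returns (picture, depth): 420x560x3 uint8, red, green, blue; 420x560 float32, mm along the optical axis (not along the pixel's ray), 0 where there is no reading.
- env.get_calibration(name): a dict with "intrinsics" (3x3 intrinsics, pixels), "cam_to_world" (4x4, takes a point from camera to world coordinates); the wrist camera has in their place "T_tool_cam" (4x4, takes a point from camera to tool coordinates, whose origin is the TCP and whose axes are the flange's). Camera axes: x right, y up, looking along -z (the intrinsics and any distortion apply to the point x, -y, -z); pixel columns grow to the right and rows downward; lengths in mm; the calibration is good to about 2 mm. A picture is of the moment at which its call begins: read the wrist's pose just before it. get_calibration takes no time and is no camera call.
- env.job_done(): hands the job in; it is judged then, once.
The state is a dict: "t": time; "joints": joint angles; "qvel": joint speeds; "tau": joint torques, N m; "eef_pos": TCP position; "tcp_rot": TCP orientation; "ft_force": force on the tool from outside, world axes, zero at the start; "moment": the same for the moment, N m; "opening": opening from 0.0 (shut) to 1.0 (fully open); "grip_force": force on a finger pad.
Only numpy, scipy, OpenCV 4.12 (cv2) and the standard library are available. Lean on these libraries where they do the work, as an engineer would, in place of code of your own. Each camera call takes 0.05 s, during which the arm holds its last target. There are 200 camera calls.

## Working session

There is one attempt and no reset: what is moved stays moved. The work goes in short steps, Python scripts to look and compute and a tool call to move; the robot and the scene stay as the last step left them, time stands still between calls to the robot, and variables do not carry over. Pictures are saved under pics/ and viewed, at most 10 in all, crops included, and the job is handed in when it is done.

Besides the shell and the picture viewer there is one more tool, called after "Request:" as a command line: name --pt "numbers of a row" for each row, then --argument value for the rest. carry_out: Moves the arm, as the interface text tells. Its arguments: {"type":"object","properties":{"series":{"type":"array","items":{"type":"array","items":{"type":"number"}}}},"required":["series"]}

```bash
mkdir -p pics
python3 - <<'E'
from cell import env
import cv2,numpy as np
s=env.state();print(s)
for n in("top","side"):
    p,d=env.read_camera(n);cv2.imwrite(f"pics/{n}0.png",p[:,:,::-1]);np.save(f"pics/{n}0.npy",d);c=env.get_calibration(n);print(n,c)
E
```

```text
{'t': 0.0, 'joints': array([-1.30660198e+00,  4.91577344e-01,  1.55946095e+00, -9.84820963e-06,
        1.09166623e+00, -1.05584247e-01]), 'qvel': array([-3.24259637e-04,  6.97115589e-05,  5.74191850e-04, -4.05303583e-04,
        6.70649013e-04,  6.20204890e-04]), 'tau': array([ 2.54856677e-04, -6.12647367e+01, -2.58187151e+01,  6.92519965e-02,
        4.82321181e-02, -1.34558427e-04]), 'eef_pos': array([ 225.90238897, -582.71377587,  404.14661209]), 'tcp_rot': array([-3.14048605e+00, -1.08492654e-04,  3.69783080e-01]), 'ft_force': array([-0.21654022,  0.16701891, -0.39282353]), 'moment': array([-0.0107    ,  0.02938945, -0.04996598]), 'grip_force': 0.0, 'opening': 1.0017205918225724}
top {'intrinsics': array([[400.57170294,   0.        , 277.53226005],
       [  0.        , 400.57170294, 207.04489314],
       [  0.        ,   0.        ,   1.        ]]), 'cam_to_world': array([[-5.56497334e-04,  9.95721562e-01, -9.24027128e-02,
         4.92374501e+02],
       [-9.99996275e-01, -8.01034148e-04, -2.60935751e-03,
         2.29377358e+01],
       [-2.67221126e-03,  9.24009164e-02,  9.95718298e-01,
         1.11789648e+03],
       [ 0.00000000e+00,  0.00000000e+00,  0.00000000e+00,
         1.00000000e+00]])}
side {'intrinsics': array([[380.32719599,   0.        , 283.13530989],
       [  0.        , 380.32719599, 205.87753119],
       [  0.        ,   0.        ,   1.        ]]), 'cam_to_world': array([[-8.86740349e-01,  2.52634944e-01, -3.87126774e-01,
         1.18697240e+02],
       [-4.62040826e-01, -5.10618439e-01,  7.25111774e-01,
         8.35094825e+02],
       [-1.44854969e-02,  8.21854242e-01,  5.69513630e-01,
         7.59545992e+02],
       [ 0.00000000e+00,  0.00000000e+00,  0.00000000e+00,
         1.00000000e+00]])}
```

View pics/top0.png

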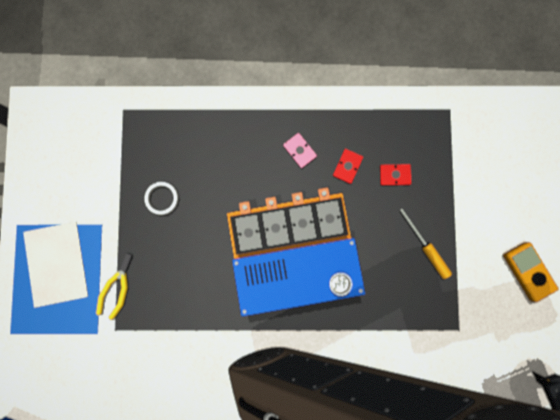

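The top view shows the four grey covers at about (248,232), (275,227), (302,223) and (330,218), with the chassis on the robot's side. I'll refine these positions and compare their heights.

```bash
cat > h.py <<'E'
import numpy as np
def world(c,d):
    K=c["intrinsics"];v,u=np.indices(d.shape)
    P=np.stack([(u-K[0,2])*d/K[0,0],-(v-K[1,2])*d/K[1,1],-d,np.ones_like(d)],-1)
    return (P@c["cam_to_world"].T)[...,:3]
E
python3 - <<'E'
from cell import env
import cv2,numpy as np
from h import world
d=np.load("pics/top0.npy");W=world(env.get_calibration("top"),d)
p=cv2.imread("pics/top0.png")
for u,v in[(248,232),(275,227),(302,223),(330,218)]:
    w=W[v-8:v+9,u-6:u+7].reshape(-1,3);print(w.mean(0).round(1),np.median(w[:,2]).round(2),w[:,2].std().round(2))
print("bench",W[150:190,200:270,2].mean(), "chassis",np.median(W[275:300,250:310,2]))
# cover mask: grey and height
hsv=cv2.cvtColor(p,cv2.COLOR_BGR2HSV)
m=((hsv[...,1]<60)&(hsv[...,2]>85)&(W[...,2]>80)&(W[...,2]<110)).astype(np.uint8)
m[:190]=0;m[260:]=0;m[:,:225]=0;m[:,355:]=0
n,l,st,ce=cv2.connectedComponentsWithStats(m)
for i in range(1,n):
    if st[i,4]>100:
        w=W[l==i];r=cv2.minAreaRect(w[:,:2].astype(np.float32));print(st[i,4],ce[i].round(1),r,w[:,2].mean().round(2))
# chassis rect
mb=((hsv[...,0]>100)&(hsv[...,0]<125)&(hsv[...,1]>150)&(abs(W[...,2]-112)<8))
mb[:,:220]=0
w=W[mb];print("chassis",cv2.minAreaRect(w[:,:2].astype(np.float32)))
cv2.imwrite("pics/crop.png",cv2.resize(p[185:325,215:375],None,fx=4,fy=4,interpolation=cv2.INTER_CUBIC))
E
```

```text
[523.4 100.8  96.8] 96.9 1.97
[535.9  32.1 101.5] 96.87 68.55
[546.2 -36.8  97. ] 97.05 1.81
[ 558.5 -107.2  105.3] 100.73 68.29
bench 5.187846871377391 chassis 111.62895899525097
775 [329.3 218.1] ((559.1686401367188, -107.33894348144531), (86.71980285644531, 59.66203308105469), 10.279170989990234) 99.9
767 [302.2 223. ] ((546.5995483398438, -37.330482482910156), (87.02532958984375, 59.64435577392578), 10.00035285949707) 96.13
776 [275.2 227.6] ((534.654296875, 31.83051300048828), (86.49726867675781, 59.60951232910156), 9.905534744262695) 96.24
781 [248.  232.6] ((522.2885131835938, 100.94625854492188), (87.194580078125, 59.49407958984375), 10.067803382873535) 96.36
chassis ((411.00042724609375, -25.266387939453125), (141.44325256347656, 311.2030029296875), 9.887166976928711)
```

View pics/crop.png

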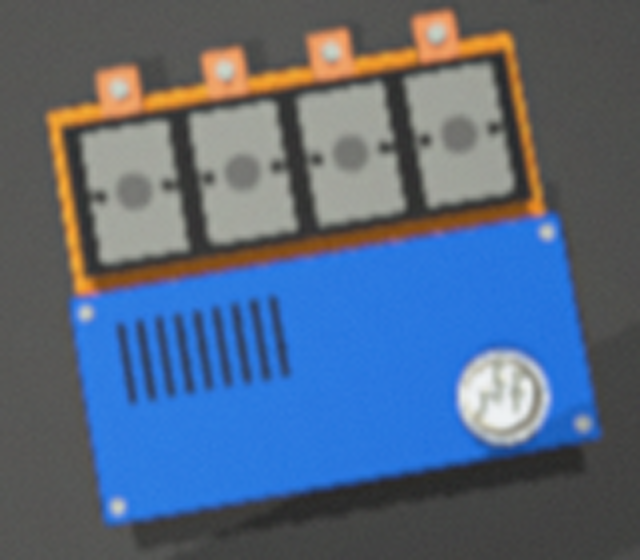

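Cover 4's top is at about 100.7 mm, while the others are at 97 mm, so it is the likely loose one. The row fit gives a 10° yaw and puts cover 4 at (559, -107). I'll move closed fingertips above its far end, 30 mm out.

Request:
carry_out --pt "0.05 -0.031 0 2 0" --pt "0.1 -0.062 0 4 0" --pt "0.15 -0.093 0 6 0" --pt "0.2 -0.124 0 8 0" --pt "0.25 -0.155 0 10 0" --pt "0.3 -0.186 0 11.2 0" --pt "0.35 -0.217 0 11.2 0" --pt "0.4 -0.248 0 11.2 0" --pt "0.45 -0.279 0 11.2 0" --pt "0.5 -0.31 0 11.2 0" --pt "0.512 -0.3175 0.02 11.2 0" --pt "0.512 -0.3175 0.05 11.2 0" --pt "0.512 -0.3175 0.08 11.2 0" --pt "0.512 -0.3175 0.085 11.2 0" --pt "0.512 -0.3175 0.085 11.2 0" --pt "0.512 -0.3175 0.085 11.2 0"

```text
t: 2.1
eef_pos: [588.6, -102.0, 320.8]
tcp_rot: [3.141, -0.001, 0.174]
ft_force: [1.7, 0.4, -0.2]
opening: 0.002
grip_force: 0.0
```

Request:
carry_out --pt "0 0 0.012 0 0" --pt "0 0 0.024 0 0" --pt "0 0 0.027 0 0" --pt "0 0 0.028 0 0" --pt "0 0 0.029 0 0" --pt "0 0 0.03 0 0" --pt "0 0 0.03 0 0" --pt "0 0 0.03 0 0"

```text
t: 3.1
eef_pos: [588.8, -101.7, 290.2]
tcp_rot: [3.141, -0.001, 0.174]
ft_force: [3.9, 1.4, 2.8]
opening: 0.004
grip_force: 1.9
```

```bash
cat > look.py <<'E'
import sys,cv2,numpy as np
from cell import env
from h import world
p,d=env.read_camera("side");cv2.imwrite(f"pics/{sys.argv[1]}.png",p[:,:,::-1]);np.save(f"pics/{sys.argv[1]}.npy",d)
s=env.state();print(s["t"],s["eef_pos"].round(2),s["ft_force"].round(2))
W=world(env.get_calibration("side"),d)
y=np.deg2rad(10);R=np.array([[np.cos(y),np.sin(y)],[-np.sin(y),np.cos(y)]])
L=(W[...,:2]-[540.7,-3])@R.T   # inverter frame
for k,yc in enumerate((105,35,-35,-105),1):
    o=[]
    for x in(-34,-17,0,17,34):
        m=(abs(L[...,0]-x)<7)&(abs(L[...,1]-yc)<22)&(W[...,2]>80)&(W[...,2]<112);o.append((round(float(np.median(W[m][:,2])),1),int(m.sum())) if m.sum()>3 else None)
    print(k,o)
E
python3 look.py s1
```

```text
3.15 [ 588.81 -101.64  290.13] [3.68 1.04 4.01]
1 [(98.8, 51), (98.3, 53), (98.7, 47), (98.5, 48), (98.5, 44)]
2 [(98.3, 45), (98.9, 45), (98.7, 40), (98.3, 41), (98.3, 42)]
3 [(98.6, 41), (98.5, 38), (99.0, 35), (98.8, 35), (98.5, 34)]
4 [(104.5, 35), (103.6, 33), (102.7, 34), (102.5, 28), (101.0, 27)]
```

Under about 3 N at its far end, cover 4 is already tilting: its near end is at 104.5 mm and its far end at 101 mm. I'll go a little further.

Request:
carry_out --pt "0 0 0.0005 0 0" --pt "0 0 0.001 0 0" --pt "0 0 0.001 0 0" --pt "0 0 0.001 0 0"

```text
t: 3.65
eef_pos: [588.8, -101.7, 289.4]
tcp_rot: [3.141, -0.001, 0.174]
ft_force: [2.1, 1.8, 8.5]
opening: 0.005
grip_force: 4.3
```

```bash
python3 look.py s2; python3 -c "
import cv2;p=cv2.imread('pics/s2.png');cv2.imwrite('pics/s2c.png',cv2.resize(p[120:330,150:430],None,fx=2.8,fy=2.8,interpolation=cv2.INTER_CUBIC))"
```

```text
3.7 [ 588.77 -101.67  289.35] [3.94 1.39 8.35]
1 [(98.8, 50), (98.3, 51), (98.7, 50), (98.7, 46), (98.4, 45)]
2 [(98.2, 43), (98.2, 39), (98.6, 39), (98.8, 42), (98.4, 40)]
3 [(98.7, 38), (98.5, 40), (99.2, 36), (98.9, 35), (98.7, 35)]
4 [(105.7, 38), (104.3, 30), (103.0, 34), (101.8, 32), (100.2, 25)]
```

View pics/s2c.png

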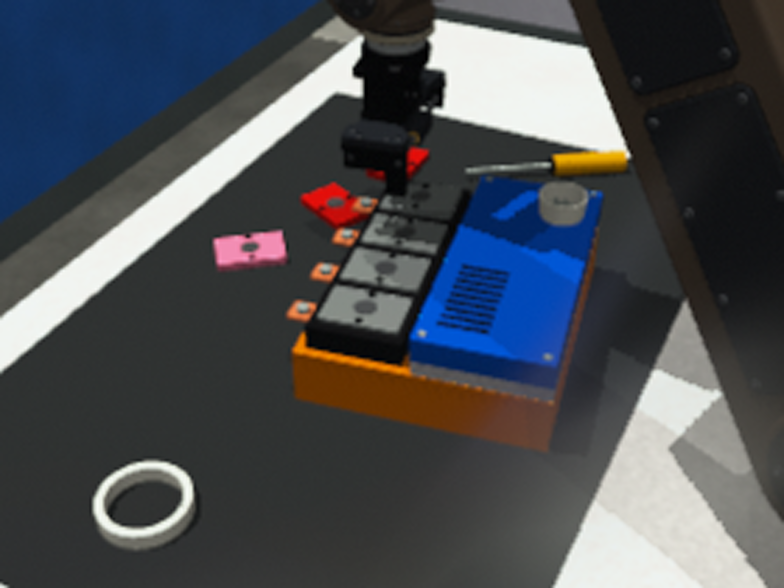

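The picture shows the fingertips on cover 4's far end, at about (395,190) in the crop, with its near end raised. The tilt is about 0.08 rad at 8.4 N, so cover 4 is the loose one. Next I'll lift off, shift 30 mm to its middle and start the press.

Request:
carry_out --pt "0 0 -0.006 0 0" --pt "0 0 -0.014 0 0" --pt "-0.015 0 -0.014 0 0" --pt "-0.03 0 -0.014 0 0" --pt "-0.03 0 -0.014 0 0" --pt "-0.03 0 -0.006 0 0" --pt "-0.03 0 -0.003 0 0" --pt "-0.03 0 -0.002 0 0" --pt "-0.03 0 -0.001 0 0" --pt "-0.03 0 0 0 0" --pt "-0.03 0 0 0 0"

```text
t: 5.08
eef_pos: [559.1, -106.8, 289.1]
tcp_rot: [3.141, 0.0, 0.175]
ft_force: [-3.4, 0.4, 9.9]
opening: 0.005
grip_force: 4.9
```

```bash
python3 look.py s3
```

```text
5.125 [ 559.11 -106.79  289.17] [-3.06 -0.34 10.53]
1 [(98.3, 52), (98.7, 51), (98.4, 49), (98.5, 48), (98.3, 45)]
2 [(98.6, 41), (98.7, 46), (99.1, 45), (99.1, 42), (98.4, 41)]
3 [(98.6, 40), (99.0, 35), (98.7, 37), (98.7, 36), (98.4, 32)]
4 [(100.5, 31), (100.6, 38), (101.6, 22), (100.4, 28), (100.3, 33)]
```

Request:
carry_out --pt "0 0 0.001 0 0" --pt "0 0 0.002 0 0" --pt "0 0 0.003 0 0" --pt "0 0 0.003 0 0" --pt "0 0 0.003 0 0"

```text
t: 5.75
eef_pos: [559.0, -106.7, 287.3]
tcp_rot: [3.141, -0.001, 0.175]
ft_force: [-7.7, 1.7, 24.2]
opening: 0.007
grip_force: 11.7
```

```bash
python3 look.py s4
```

```text
5.8 [ 558.99 -106.73  287.34] [-7.13  1.37 22.75]
1 [(98.5, 51), (98.8, 48), (98.9, 50), (98.3, 45), (98.6, 47)]
2 [(98.2, 43), (98.6, 43), (99.1, 43), (98.5, 42), (98.1, 39)]
3 [(98.3, 36), (98.4, 33), (98.6, 37), (98.5, 37), (98.6, 33)]
4 [(98.7, 28), (99.3, 40), (99.5, 27), (98.6, 28), (98.6, 31)]
```

Cover 4 is now close to level with the others. A slightly firmer press will check that it no longer gives.

Request:
carry_out --pt "0 0 0.001 0 0" --pt "0 0 0.0015 0 0" --pt "0 0 0.0015 0 0" --pt "0 0 0.0015 0 0"

```text
t: 6.3
eef_pos: [558.9, -106.7, 287.2]
tcp_rot: [3.141, -0.001, 0.175]
ft_force: [-12.1, 2.9, 39.4]
opening: 0.007
grip_force: 19.9
```

```bash
python3 look.py s5
```

```text
6.35 [ 558.87 -106.69  287.24] [-13.21   2.81  39.77]
1 [(98.5, 52), (98.3, 47), (98.7, 47), (98.3, 48), (98.2, 46)]
2 [(98.8, 44), (98.3, 38), (98.4, 43), (98.7, 40), (98.5, 37)]
3 [(98.0, 34), (98.9, 35), (99.0, 35), (98.5, 35), (98.9, 31)]
4 [(98.7, 34), (98.5, 38), (99.5, 28), (98.4, 25), (98.4, 28)]
```

It no longer gives: 16 N more moved it only 0.1 mm. I'll ease to a moderate push, check once more, and hand in.

Request:
carry_out --pt "0 0 -0.001 0 0" --pt "0 0 -0.002 0 0" --pt "0 0 -0.002 0 0" --pt "0 0 -0.002 0 0"

```text
t: 6.85
eef_pos: [559.0, -106.8, 287.4]
tcp_rot: [3.141, -0.0, 0.175]
ft_force: [-6.9, 0.8, 17.8]
opening: 0.004
grip_force: 9.0
```

```bash
python3 look.py s6 | tee o
python3 - <<'E'
from cell import env
s=env.state()
f=s["ft_force"][2]
print(f, env.job_done() if 8<f<35 and s["eef_pos"][2]<288 else "not handed in")
E
```

```text
6.9 [ 559.04 -106.77  287.35] [-7.33  0.65 17.68]
1 [(98.1, 49), (98.5, 52), (99.1, 46), (98.6, 48), (98.6, 48)]
2 [(98.9, 42), (98.9, 41), (99.0, 40), (98.4, 38), (98.3, 39)]
3 [(98.3, 37), (98.7, 36), (98.7, 38), (98.8, 39), (98.4, 36)]
4 [(98.9, 32), (98.7, 38), (99.8, 25), (98.6, 28), (98.4, 29)]
the job is handed in; nothing more can be done
17.682258378370335 None
```

Cover 4 was the loose one: it rocked about 0.08 rad when pressed near its far end, I pressed it home level with the others in its middle, and I handed the job in at 6.9 s still pressing it with about 18 N; covers 1 to 3 read level in the depth images, so I did not press them.

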